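# Stop the dish carrier over the light window

## Robot

A 6-joint arm with a two-finger parallel gripper is mounted at the origin on the work surface. World frame = base frame: x ahead of the robot, y to its left, z up, the work surface at z = 0. Lengths are in m, angles in degrees, forces in N, time in s.
With the tool pointing down it reaches from about 0.325 to 0.775 m from the base axis. Payload 5.5 kg.
Tool frame: the origin (TCP) lies at the centre of the arm's flange, where the gripper is bolted on; the fingertips stand 182 mm ahead of it and the grasp point (between the pads) lies 163 mm ahead of it; z points along the fingers, y is the line along which they close (so a half turn about z gives the same grasp; the last joint's range is limited). The gripper opens to 88 mm and grips with 3 to 60 N. Pads are 20 mm wide; open, the fingers measure 115 mm over their backs; the gripper's body (75 mm by 178 mm) begins 61 mm behind the grasp point.
Start: joints at [-3.249, 5.22, 70.514, -0, 104.267, -3.249], TCP at [0.6, -0, 0.405] pointing down, gripper open.
Joint ranges: [-164.24, 164.24], [-49.07, 125.15], [9.68, 141.18], [-86.29, 266.29], [3.28, 154.24], [-151.56, 151.56]. Speed limits (degrees/s): [147.25, 147.25, 172.46, 180, 180, 180].

## Interface

Orientations are given as [roll, pitch, yaw] about the fixed x, y, z axes, in that order (R = Rz(yaw) Ry(pitch) Rx(roll)).
In Python, from station import r gives the robot as it stands. The module is installed in compiled form; this text tells all that it offers. Calls block until the motion is done:
- r.reach(position, orientation): joint-space move of the TCP to a pose.
- r.servo_line(position, rotation=None, speed=0.15): straight line of the TCP; rotation=None keeps the orientation; speed is the mean speed in m/s.
- r.move_joints(angles): joint-space move.
- r.let_go() and r.grab(squeeze=None): open the fingers fully, or close them until they stop; squeeze is the grip in N (None keeps the last).
- r.wait(seconds).
- r.inverse_kinematics(position, orientation): joint angles nearest the present ones, or None.
- r.sense(): the state.
- r.snapshot(name): name is "scene" or "side" or "wrist"; returns a dict with "frame" (420x560x3 uint8, red, green, blue), "fx", "fy", "cx", "cy" (pixels), "R" (3x3) and "t" (3): a world point X has camera coordinates R X + t. Camera axes: x right, y down, z forward; pixel columns grow to the right and rows downward; lengths in m; the calibration is good to about 2 mm. The wrist camera is an equidistant fisheye: a pixel r from the principal point sees the ray r / f radians off the axis. A picture is of the moment at which its call begins. There is no depth.
A pose or a line that the arm cannot do raises r.IKError and nothing moves.
- r.hand_in(): hands the job in; it is judged then, once.
The state is a dict: "clock": time; "joints": joint angles; "joint_vel": joint speeds; "joint_torque": joint torques, N m; "tcp_pos": TCP position; "orientation": TCP orientation; "contact_force": force on the tool from outside, world axes, zero at the start; "torque": the same for the moment, N m; "opening": finger opening in m; "gripper_force": force on a finger pad.
Only numpy, scipy, OpenCV 4.12 (cv2) and the standard library are available. Lean on these libraries where they do the work, as an engineer would, in place of code of your own. Each camera call takes 0.05 s, during which the arm holds its last target. There are 200 camera calls.

## Task

Flip down the hinged steel stop beside the round light window on the light base (the first of the two stops that the dish carrier would meet), leaving the other stop at the end of the channel up. Then push the carrier with its glass dish along the guide channel, without lifting it out, until its front rests against that lowered stop, and back away.

Things in the scene. Friction and masses are not known exactly. Their poses are not given: they have to be found in the camera images.
- light_base: White base fixed to the bench, 170 mm (x) by 450 mm (y from -200 to 250). Origin at bench height under the centre of its round 66 mm light window. Its top, at z = 30 mm, is the floor of a straight channel along y, 88 mm wide, centred on x = 0, between aluminium rails 12 mm high, 8 mm thick. x points roughly away from the robot, y to its left. The carrier waits at the +y end, and is pushed to -y.
- window_stop (a joint): The stop to flip: steel flag hinged on the robot-side rail. Value: 0 rad = down, level across the channel; 1.57 = upright; starts at 1.6 to 1.8; limit 1.9, leaning to the robot. Stays where put when near upright; a light push (under 1 N) to +x on its robot-side face, taking it below about 1.1 rad, makes it fall down by itself.
- window_stop_hinge (a point): Fixed point on the window stop's hinge axis, at mid-width of the flag; axes as the base's. In the base: x = -55, y = -47, z = 41 mm. The flag is 80 mm long from here, 24 mm wide (y), 10 mm thick; upright, it stands 121 mm above the bench. Down, it reaches to x = 25, at z = 36 to 46 mm, and its face to the carrier is at y = -35.
- end_stop (a joint): The other stop, same shape and values, 110 mm further to -y than the window stop. Also starts up, at 1.6 to 1.8 rad; it must stay up.
- carrier_mid (a point): Middle of the grey carrier in the channel: sled 84 mm wide, 70 mm long (y), plate 16 mm thick; a lip 8 mm thick along its rear (+y) edge rises to 34 mm above the channel floor; 56 mm glass dish fixed on top. The point is 17 mm above the channel floor, 35 mm from front and rear; axes as the base's. 0.25 to 0.5 kg, slides. Against the stop it is at base y = 0. The empty spare carrier on the bench is not used.
Not all that is in view belongs to the job. Leave any red look-alike of the part that bears carrier_mid alone.

How it is judged (in metres and radians):
On the way, in this order (a step that is already met when the one before it is completed fails the run):
1. the window stop is down (below 0.12 rad) while the carrier is still at least 50 mm short of it (value of joint window_stop below 0.12 rad and y of carrier_mid in the frame of light_base above 0.05 m), for 0.2 s.
2. the carrier has been pushed up to the lowered stop (gap under 10 mm) (value of joint window_stop below 0.12 rad and y of carrier_mid in the frame of light_base between -0.006 and 0.01 m), for 0.2 s.
At the end, for the whole second after the job is handed in: The window stop is down (below 0.12 rad) and the end stop still up (above 1.2 rad); the carrier lies flat in the channel (within 10 mm sideways, 6 mm in height, 7 degrees of level and 10 degrees of straight), its front against the window stop with a gap under 10 mm; the stop is at rest (all of step 2 and value of joint end_stop above 1.2 rad and x of carrier_mid in the frame of light_base between -0.01 and 0.01 m and z of carrier_mid in the frame of light_base between 0.041 and 0.053 m and angle between the y axis of carrier_mid and the y axis of light_base, either way round below 0.17 rad and angle between carrier_mid's own z axis and vertical below 0.12 rad and velocity of joint window_stop between -0.05 and 0.05 rad/s); the robot touches nothing.
It fails at once if the carrier is lifted out of the channel (raised over 15 mm) (z of carrier_mid in the frame of light_base above 0.062 m).
It fails at once if the end stop is flipped down (value of joint end_stop below 0.8 rad).
It also fails if it takes over 45 s, if anything falls off the work surface, if the arm or the gripper's body presses on something with over 40 N, if the wrist force passes 120 N, or if a joint passes its speed limit or range.

## Working session

There is one attempt and no reset: what is moved stays moved. The work goes in short steps, each a Python script; the robot and the scene stay as the last script left them, time stands still between calls to the robot, and variables do not carry over. Pictures are saved under pics/ and viewed, at most 10 in all, crops included, and the job is handed in when it is done.

```bash
mkdir -p pics
python3 - <<'E'
from station import r
import cv2,pickle
d={}
for n in("scene","side","wrist"):
    s=r.snapshot(n);d[n]=s;cv2.imwrite(f"pics/{n}0.png",cv2.resize(s["frame"][:,:,::-1],(800,600),interpolation=cv2.INTER_CUBIC))
    print(n,s["fx"],s["fy"],s["cx"],s["cy"],s["R"],s["t"])
pickle.dump(d,open("s0.pkl","wb"));print(r.sense()["clock"])
E
```

```text
scene 490.83408872997063 490.83408872997063 283.3804909671453 212.24383422585322 [[-0.86456662  0.50251058 -0.00277129]
 [ 0.33770119  0.57691141 -0.74372786]
 [-0.37213233 -0.64393815 -0.66847676]] [ 0.36944385 -0.17149004  1.14781328]
side 519.3996187384203 519.3996187384203 277.872648123032 207.04351317830168 [[-0.73373297 -0.67931608  0.01286865]
 [-0.44143165  0.46222357 -0.76908223]
 [ 0.51650173 -0.56998161 -0.63902029]] [0.40871143 0.22773863 0.71943336]
wrist 325.19226210127806 325.19226210127806 282.1563970098829 213.38302219813346 [[ 9.99997122e-01  8.72498914e-04 -2.23473526e-03]
 [ 1.45470966e-03 -9.61256241e-01  2.75652539e-01]
 [-1.90764668e-03 -2.75654996e-01 -9.61254745e-01]] [-0.59857787 -0.03351279  0.3903615 ]
0.15
```

View pics/scene0.png

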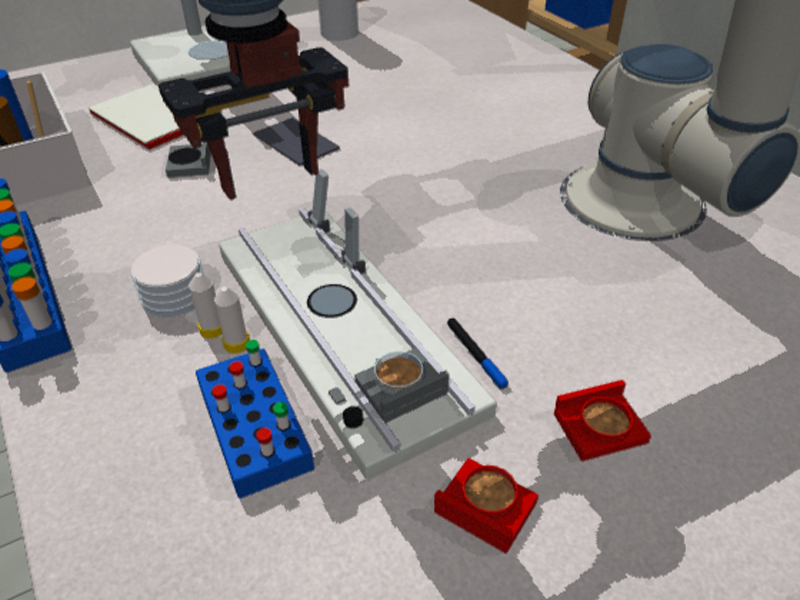

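View pics/side0.png

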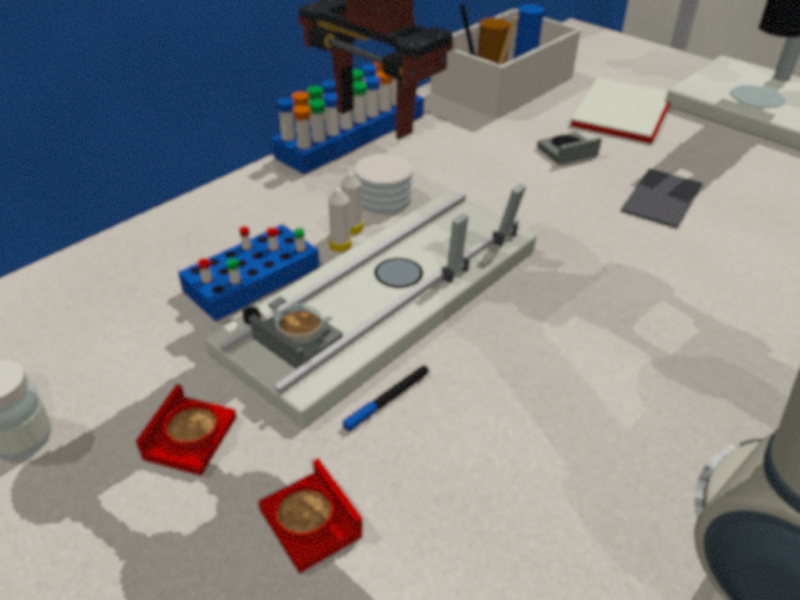

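View pics/wrist0.png

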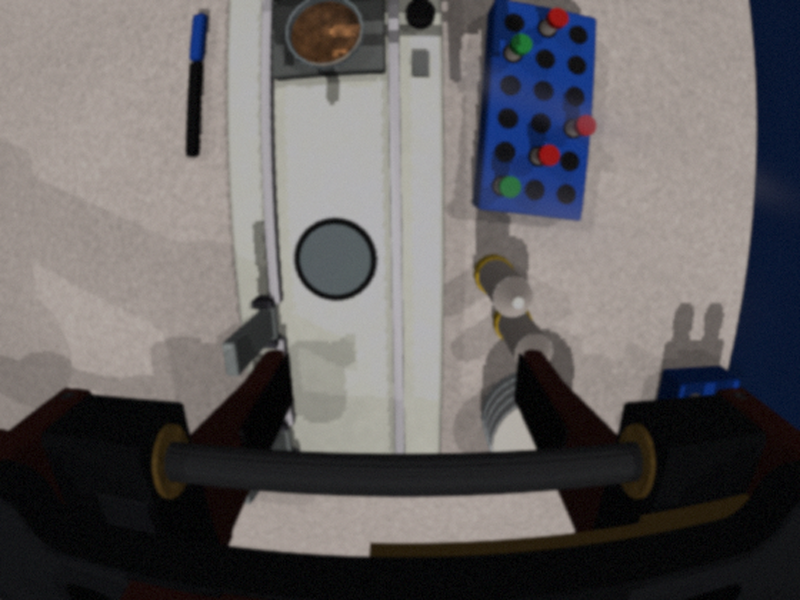

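The scene view shows the window at about (332,300), the stops at (351,240) and (320,200), and the grey carrier at (400,385). The side view shows the window at (399,272) and the window stop at (457,245). The wrist view shows the window at (335,259) and the carrier's front edge near row 72. Red look-alikes stand on the bench, clear of the base. Next I fit the base pose.

```bash
cat > h.py <<'E'
import numpy as np,pickle
def ray(s,U,V):
    u,v=(U+.5)*.7-.5,(V+.5)*.7-.5
    x,y=(u-s["cx"])/s["fx"],(v-s["cy"])/s["fy"]
    if s["fx"]<400:
        th=np.hypot(x,y);d=np.array([x/th*np.sin(th),y/th*np.sin(th),np.cos(th)])
    else: d=np.array([x,y,1.])
    return -s["R"].T@s["t"],s["R"].T@d
def onz(s,U,V,z):
    o,d=ray(s,U,V);return o+d*(z-o[2])/d[2]
E
python3 - <<'E'
from h import *
from scipy.optimize import least_squares
d=pickle.load(open("s0.pkl","rb"));np.set_printoptions(precision=4,suppress=True)
P=[("scene",332,300,0,0),("side",399,272,0,0),("wrist",335,259,0,0),("scene",495,405,-.085,.25),("side",303,411,-.085,.25),
("scene",366,466,.085,.25),("side",210,345,.085,.25),("side",535,239,-.085,-.2),("scene",221,243,.085,-.2)]
W=np.array([onz(d[n],U,V,.03)[:2] for n,U,V,_,_ in P]);B=np.array([p[3:] for p in P])
def T(p,b):
    c,s=np.cos(p[2]),np.sin(p[2]);return p[:2]+b@np.array([[c,s],[-s,c]])
f=least_squares(lambda p:(T(p,B)-W).ravel(),[.6,.1,0],loss="soft_l1",f_scale=.003)
print(f.x,np.degrees(f.x[2]));
for p,w,e in zip(P,W,T(f.x,B)-W):print(p[0],p[3:],w,e)
c,s=np.cos(f.x[2]),np.sin(f.x[2]);R=np.array([[c,-s],[s,c]])
for n,U,V,z in [("scene",372,410,.064),("scene",447,373,.064),("wrist",275,78,.03),("wrist",384,72,.03),("scene",351,210,.121),("side",460,217,.121)]:
    print(n,z,(onz(d[n],U,V,z)[:2]-f.x[:2])@R)
from station import r;print(r.sense()["orientation"])
E
```

```text
[0.5433 0.0121 0.0071] 0.40683804254569456
scene (0, 0) [0.5437 0.0099] [-0.0004  0.0022]
side (0, 0) [0.5453 0.0097] [-0.002   0.0024]
wrist (0, 0) [0.5456 0.0118] [-0.0022  0.0003]
scene (-0.085, 0.25) [0.463  0.2624] [-0.0065 -0.0009]
side (-0.085, 0.25) [0.4559 0.2572] [0.0007 0.0042]
scene (0.085, 0.25) [0.626  0.2615] [0.0006 0.0012]
side (0.085, 0.25) [0.6106 0.264 ] [ 0.016  -0.0013]
side (-0.085, -0.2) [ 0.4588 -0.1772] [ 0.001  -0.0114]
scene (0.085, -0.2) [ 0.6281 -0.1829] [ 0.0016 -0.0045]
scene 0.064 [0.0559 0.2119]
scene 0.064 [-0.0406  0.2082]
wrist 0.03 [-0.0421  0.1437]
wrist 0.03 [0.0418 0.1435]
scene 0.121 [-0.0593 -0.0528]
side 0.121 [-0.0562 -0.0482]
[-179.9152   -0.0043   90.0005]
```

Base origin is about (0.544, 0.011), yaw about 0.4°. The carrier's front is at base y 0.1435 and its rear at 0.212, which matches its 70 mm length. The stop tip agrees with the given hinge point. Now I flip the stop.

```bash
cat >> h.py <<'E'
A=np.radians(.4);O=np.array([.5445,.011])
def w(x,y,ztip):
    c,s=np.cos(A),np.sin(A);return [O[0]+c*x-s*y,O[1]+s*x+c*y,ztip+.182]
E
python3 - <<'E'
from station import r
from h import *
import cv2
q=[180,0,90.4]
r.grab(10)
r.reach(w(-.125,-.047,.17),q)
r.servo_line(w(-.125,-.047,.092))
for x in np.arange(-.10,-.029,.01):
    r.servo_line(w(x,-.047,.092),speed=.06)
    print(round(x,3),np.round(r.sense()["contact_force"],2))
r.servo_line(w(-.09,-.047,.12));r.servo_line(w(-.09,-.047,.2),speed=.2)
print(r.sense()["clock"],r.sense()["opening"])
a=[cv2.resize(r.snapshot(n)["frame"][90:370,100:450,::-1],(400,320)) for n in("scene","side")]
cv2.imwrite("pics/a.png",np.hstack(a))
E
```

```text
-0.1 [ 0.31  0.47 -0.59]
-0.09 [-0.2  -1.33  0.11]
-0.08 [-0.18 -0.16 -0.41]
-0.07 [0.42 0.63 0.37]
-0.06 [0.21 0.53 0.02]
-0.05 [-0.45 -0.53 -0.1 ]
-0.04 [ 0.57 -0.89 -0.36]
-0.03 [-0.33 -0.06 -0.14]
6.875 0.0002905894699816626
```

View pics/a.png

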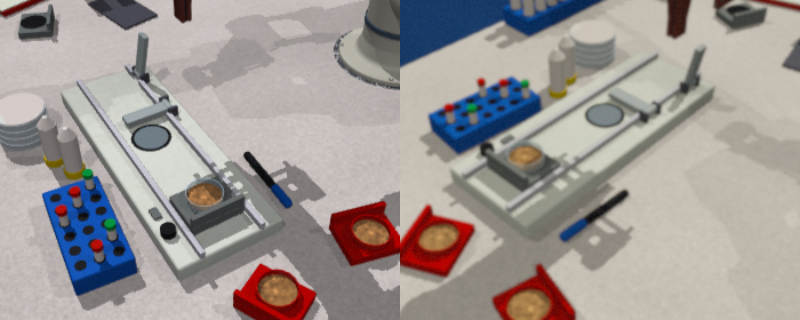

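The window stop lies flat across the channel (scene crop (150,112), side crop (632,102)). The end stop is still up at (142,55), and the carrier hasn't moved. Next I push the carrier.

Run:
```python
from station import r
from h import *
import cv2
q=[180,0,.4]
try: r.reach(w(0,.26,.17),q)
except r.IKError: q=[180,0,180.4]; r.reach(w(0,.26,.17),q)
r.servo_line(w(0,.26,.046))
f0=r.sense()["contact_force"];print(f0,r.sense()["clock"])
r.servo_line(w(0,.235,.046),speed=.05)
r.servo_line(w(0,.075,.046),speed=.04);print(r.sense()["contact_force"])
y=.075
while y>.042:
    y-=.0015;r.servo_line(w(0,y,.046),speed=.03)
    f=r.sense()["contact_force"][1]-f0[1];print(round(y,4),round(f,1),end="; ")
    if f>6: break
print(r.sense()["clock"])
a=[cv2.resize(r.snapshot(n)["frame"][90:370,100:450,::-1],(400,320)) for n in("scene","side")]
cv2.imwrite("pics/b.png",np.hstack(a))
```

```text
[ 0.18066003  1.30789197 -0.29279287] 9.8
[-0.60630056  3.6129402  -0.58796715]
0.0735 0.5; 0.072 -0.3; 0.0705 -0.1; 0.069 0.7; 0.0675 0.5; 0.066 -0.0; 0.0645 -0.1; 0.063 0.2; 0.0615 -0.0; 0.06 0.4; 0.0585 0.4; 0.057 0.7; 0.0555 0.6; 0.054 0.2; 0.0525 -0.2; 0.051 0.8; 0.0495 -0.2; 0.048 1.8; 0.0465 0.9; 0.045 0.2; 0.0435 3.6; 0.042 8.5; 20.1
```

View pics/b.png

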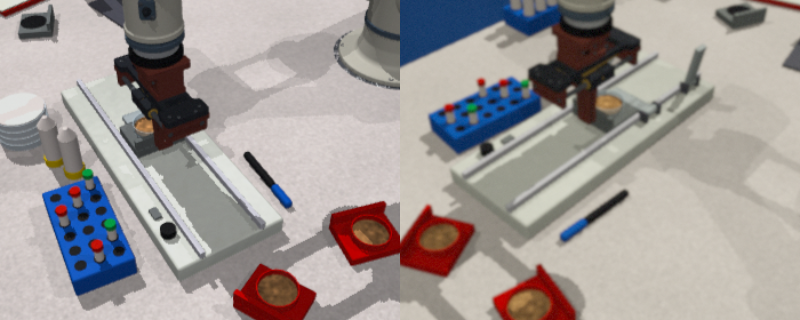

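The carrier has met the stop: force rose to 8.5 N at about the expected place. The picture shows the carrier at the lowered stop and the end stop still up. I back away and check.

Run:
```python
from station import r
from h import *
import cv2
r.servo_line(w(0,.10,.046),speed=.06);r.servo_line(w(0,.16,.2),speed=.15);r.servo_line(w(0,.25,.24),speed=.15)
print(r.sense()["clock"])
a=[cv2.resize(r.snapshot(n)["frame"][y:y+160,x:x+200,::-1],(400,320),interpolation=cv2.INTER_CUBIC) for n,y,x in(("scene",110,120),("side",100,220))]
cv2.imwrite("pics/c.png",np.hstack(a))
```

```text
23.375
```

View pics/c.png

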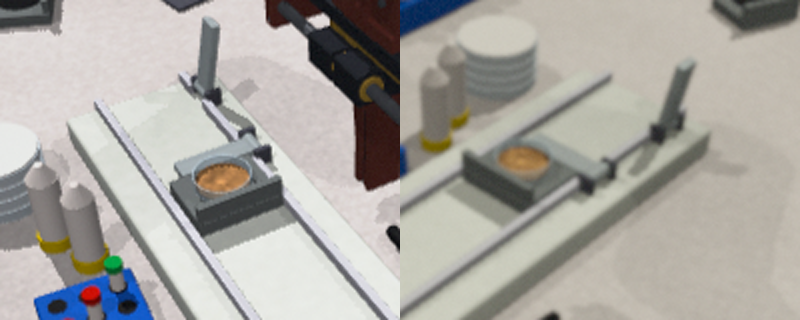

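The carrier lies flat and straight against the lowered stop (scene crop (225,190), side crop (525,165)). The end stop is upright at (208,55) and the gripper is clear.

```bash
python3 -c "
from station import r
print(r.hand_in())"
```

```text
the job is handed in; nothing more can be done
None
```

The job is handed in, with no verdict shown. In the last pictures the window stop is down, the carrier lies flat against it, the end stop is still up and the arm is clear, at about 23 s of the 45 s allowed.

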